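Load the spacer collars on the swing clamp post

ROBOT

A 6-joint arm with a two-finger parallel gripper is mounted at the origin on the work surface. World frame = base frame: x ahead of the robot, y to its left, z up, the work surface at z = 0. Lengths are in m, angles in rad, forces in N, time in s.
With the tool pointing down it reaches from about 0.375 to 0.975 m from the base axis. Payload 3.8 kg.
Tool frame: the origin (TCP) lies midway between the tips of the shut fingers; the grasp point (between the pads) lies 19 mm behind it; z points along the fingers, x is the direction in which the jaws open and shut, and the axes are right-handed (so a half turn about z gives the same grasp; the last joint's range is limited). The gripper opens to 85 mm and grips with 20 to 120 N. Pads are 22 mm wide; open, the fingers measure 114 mm over their backs; the gripper's body (76 mm by 85 mm) begins 54 mm behind the grasp point. The pads swing forward as they close: fully open they stand 13 mm farther back than shut.
Start: joints at [-1.205, 0.264, 1.604, -0, 1.274, -0.037], TCP at [0.265, -0.621, 0.231] pointing down, gripper open.
Joint ranges: [-2.63, 2.63], [-0.94, 2.18], [0.31, 2.57], [-1.31, 4.45], [0, 2.66], [-2.55, 2.55]. Speed limits (rad/s): [2.57, 2.57, 3.14, 3.14, 3.14, 3.14].

INTERFACE

Orientations are given as a rotation vector (axis times angle).
In Python, from bench import observe, imaging, manip gives the robot as it stands.
- The arm moves only by the tool move_arm, never from a script. Its arguments are lists of equal length, an entry for each row: "dp": the shift along the world's x, y, z in m, a list of three; "turn": the turn about the world's z in rad; "hand": the opening, from -1 (shut) to 1 (fully open), so that 0 is half open. A call has 1 to 10 rows; each row shifts and turns the commanded pose from where the row before left it; what a row does not reach is not made up. A row lasts 1/12 s, in which the tool goes at most 41.7 mm and 7.16 degrees, less where a joint would pass 70% of its speed; a pose out of reach is approached as far as the arm can. A call with a gripper value outside its range is refused whole. The fingers move at their own pace and stop on an object; "grip_force" is the grip in N (left out, the last holds). Time passes only in rows, so rows that do not move let the fingers close. It gives the time, the measured TCP pose, the force and the opening at its end, in the units of the state.
- observe(): the state, without advancing time (a new reading comes with each control period).
- imaging.get_image(name): name is "scene" or "top" or "wrist"; returns a dict with "img" (480x640x3 uint8, blue, green, red), "intrinsics" (3x3 intrinsics, pixels), "rvec" (rotation vector, rad) and "tvec" (3), from world to camera coordinates, as OpenCV has them. Camera axes: x right, y down, z forward; pixel columns grow to the right and rows downward; lengths in m; the calibration is good to about 2 mm. The wrist camera is an equidistant fisheye: a pixel r from the principal point sees the ray r / f radians off the axis. A picture is of the moment at which its call begins. There is no depth.
- manip.hand_in(): hands the job in, once; it reports no verdict.
The state is a dict: "time_s": time; "qpos": joint angles; "qd": joint speeds; "effort": joint torques, N m; "tool_pos": TCP position; "eef_rot": TCP orientation; "force": force on the tool from outside, world axes, zero at the start; "wrist_torque": the same for the moment, N m; "finger_gap": finger opening in m.
Only numpy, scipy, OpenCV 4.12 (cv2) and the standard library are available. Lean on these libraries where they do the work, as an engineer would, in place of code of your own. Each camera call takes 0.05 s, during which the arm holds its last target. There are 200 camera calls.

TASK

Take the dark steel collar, which stands on edge in the blue cradle, lay it flat on the stone table and let go, then take it again across its rim, thread it down the bright post of the black clamp and press it, with the stiff red lift disc under it, fully home. After that thread the bronze ring onto the same post, down onto the steel collar, and let go; never press the collar on the clamp with more than 70 N and leave the jack screw and the step jaws alone.

Things in the scene. Friction and masses are not known exactly. Their poses are not given: they have to be found in the camera images.
- collar: dark steel collar: a ring 66 mm outside diameter, 32 mm bore, 24 mm thick, about 0.5 kg. Origin at the centre of one face, z along its axis towards the other face. At the start it stands on edge in the cradle, its axis level
- collar_mid (a point): centre of the steel collar, half way through its thickness (12 mm from each face); axes as the collar's
- bronze: bronze ring, 60 mm outside diameter, 32 mm bore, 20 mm thick, about 0.35 kg, lying flat on the table. Origin at the centre of its underside, z along its axis
- bronze_mid (a point): centre of the bronze ring, 10 mm from each face
- clamp: black hydraulic swing clamp body, fixed to the table: foot 120 by 85 mm and 16 mm high, block 82 by 74 mm up to 46 mm, round steel turret of 52 mm diameter up to 75 mm. A bright post of 28 mm diameter stands on the turret, straight up to 129 mm and tapered to 12 mm diameter at its tip at 141 mm. Origin on the table on the post's axis, z up
- seat (a point): on the post's axis, 81 mm above the table: the height of the red disc's top, and so of the steel collar's lower face, when fully home. The post's tip is 60 mm above it
- lift (a joint): height in m of the red lift disc (50 mm diameter, 6 mm thick, around the post) above its home position: 0 fully down, up to 0.026. It slides stiffly, held by about 15 N of friction: the rings' own weight does not move it, it must be pressed down and stays where it is left
- lift_top (a point): centre of the red lift disc's upper face
- cradle: blue cradle fixed to the table, foot 75 by 90 mm, with two cheeks along its y, 40 mm high and 27 mm apart, between which the collar stands on two round bars; the collar's axis lies along the cradle's x, its centre about 45 mm and its top 78 mm above the table. Origin on the table under the collar, z up
- jack: bystander: bright steel jack screw standing upright, 52 mm foot, 95 mm high; origin at the centre of its underside, z up
- jaw1: bystander: aluminium step jaw, 100 by 50 by 48 mm; origin at the centre of its underside
- jaw2: bystander: the other, equal aluminium step jaw; origin at the centre of its underside

How it is judged:
On the way, in this order (a step that is already met when the one before it is completed fails the run):
1. the steel collar lies flat on the table, let go by the gripper (height (world z) of collar_mid below 0.0145 m and angle between the z axis of collar and the z axis of clamp, either way round below 0.06 rad and contact force between the fingers and collar below 0.1 N and linear speed of collar below 0.01 m/s), for 0.2 s.
2. the steel collar is fully home on the post, level, with the red disc pressed down under it within 2 mm, while the bronze ring is still off the post (z of collar_mid in the frame of seat between 0.009 and 0.0145 m and horizontal distance between collar_mid and seat below 0.006 m and angle between the z axis of collar and the z axis of clamp, either way round below 0.06 rad and value of joint lift below 0.002 m and horizontal distance between bronze_mid and seat above 0.05 m), for 0.2 s.
At the end, for the whole second after the job is handed in: Both rings are on the post: the steel collar below, on the red disc, which is down within 2 mm of its home position; the bronze ring on top of the collar without a gap (each within about 3 mm of its height); both level within 0.06 rad, at rest and released (z of collar_mid in the frame of seat between 0.009 and 0.0145 m and horizontal distance between each of collar_mid, bronze_mid and seat below 0.006 m and angle between the z axis of each of collar, bronze and the z axis of clamp, either way round below 0.06 rad and value of joint lift below 0.002 m and z of bronze_mid in the frame of seat between 0.031 and 0.037 m and contact force between the fingers and collar below 0.1 N and contact force between the fingers and bronze below 0.1 N and linear speed of each of collar, bronze below 0.01 m/s); the robot touches nothing.
It fails at once if the collar presses on the red disc, the post or the clamp with more than 70 N (contact force between collar and clamp above 70 N).
It fails at once if the jack screw or a step jaw is moved by more than 20 mm, or the jack screw is tipped (distance of any of jack, jaw1, jaw2 from where it was at the start of the episode above 0.02 m or angle between jack's own z axis and vertical above 0.3 rad).
It also fails if it takes over 72 s, if anything falls off the work surface, if the arm or the gripper's body presses on something with over 40 N, if the wrist force passes 120 N, or if a joint passes its speed limit or range.

## Working session

There is one attempt and no reset: what is moved stays moved. The work goes in short steps, Python scripts to look and compute and a tool call to move; the robot and the scene stay as the last step left them, time stands still between calls to the robot, and variables do not carry over. Pictures are saved under pics/ and viewed, about 8 in all and at most 12, crops included, and the job is handed in when it is done.

Besides the shell and the picture viewer there is one more tool, called after "Emit:" by a JSON object that holds its "fn" and its "kwargs". move_arm: Moves the arm, as the interface text tells. Its arguments: {"type":"object","properties":{"dp":{"type":"array"},"turn":{"type":"array"},"hand":{"type":"array"},"grip_force":{"type":"number"}},"required":["dp","turn","hand"]}

```bash
mkdir -p pics; ls; python3 - <<'E'
from bench import observe, imaging, manip
import cv2,numpy as np
s=observe();print({k:np.round(v,3) for k,v in s.items()})
for n in("scene","top"):
    d=imaging.get_image(n);cv2.imwrite(f"pics/{n}0.png",d["img"]);print(n,d["intrinsics"],d["rvec"],d["tvec"])
E
```

```text
pics
{'time_s': np.float64(0.0), 'qpos': array([-1.205,  0.265,  1.605,  0.   ,  1.274, -0.037]), 'qd': array([-0.   ,  0.   , -0.001,  0.001, -0.001,  0.   ]), 'effort': array([ 1.0000e-03, -5.1511e+01, -3.6732e+01,  0.0000e+00,  1.3000e-02,
       -0.0000e+00]), 'tool_pos': array([ 0.264, -0.62 ,  0.23 ]), 'eef_rot': array([-2.62 ,  1.731,  0.003]), 'force': array([0.127, 0.35 , 0.131]), 'wrist_torque': array([0.03 , 0.029, 0.006]), 'finger_gap': np.float64(0.085)}
scene [[613.91729103   0.         327.79900708]
 [  0.         613.91729103 238.25223689]
 [  0.           0.           1.        ]] [ 0.99947964  2.54799067 -0.93851478] [ 0.42197153 -0.24020435  1.61889753]
top [[449.44886709   0.         317.41996459]
 [  0.         449.44886709 235.02080515]
 [  0.           0.           1.        ]] [ 2.19407225 -2.19103725  0.08157139] [-0.0113673   0.57728396  0.9458115 ]
```

View pics/scene0.png

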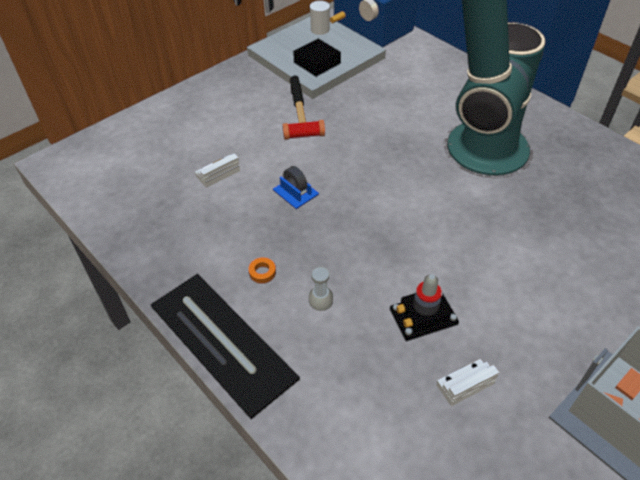

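View pics/top0.png

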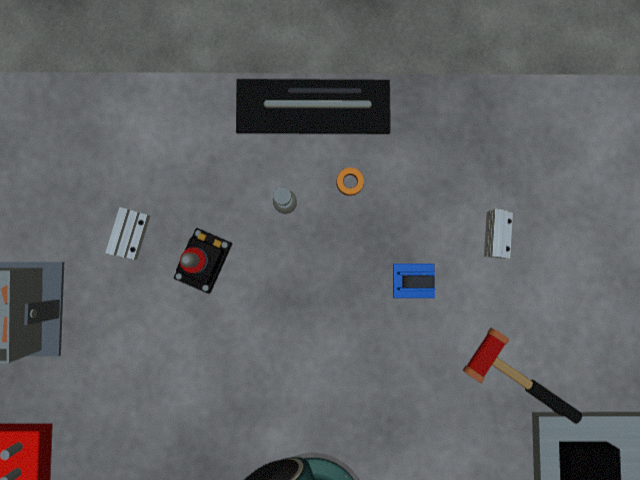

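The scene view shows the cradle at (296,187), bronze at (262,270), jack at (320,288) and the clamp with its red disc raised at (428,295). The top view shows the cradle at (413,281) with its collar axis along the image's vertical, bronze at (350,181), the post tip at about (193,260) and the jack at (285,200).

```bash
cat > h.py <<'E'
import cv2,numpy as np
from bench import observe, imaging, manip
def cam(n):
    d=imaging.get_image(n);d["R"]=cv2.Rodrigues(np.array(d["rvec"],float))[0];d["n"]=n
    d["t"]=np.array(d["tvec"]).ravel();d["K"]=np.array(d["intrinsics"]);return d
def ray(d,uv):
    K=d["K"];x=(uv[0]-K[0,2])/K[0,0];y=(uv[1]-K[1,2])/K[1,1]
    if d["n"]=="wrist":
        r=np.hypot(x,y);s=np.sin(r)/max(r,1e-9);v=np.array([x*s,y*s,np.cos(r)])
    else:v=np.array([x,y,1.])
    return -d["R"].T@d["t"],d["R"].T@v
def at(d,uv,z):
    c,v=ray(d,uv);return c+v*(z-c[2])/v[2]
def proj(d,P):
    p=d["R"]@np.asarray(P,float)+d["t"];K=d["K"]
    if d["n"]=="wrist":
        r=np.arctan2(np.hypot(p[0],p[1]),p[2]);q=p[:2]/max(np.hypot(p[0],p[1]),1e-9)*r
    else:q=p[:2]/p[2]
    return q*[K[0,0],K[1,1]]+K[:2,2]
def mask(d,lo,hi,roi=None):
    h=cv2.cvtColor(d["img"],cv2.COLOR_BGR2HSV);m=cv2.inRange(h,np.array(lo),np.array(hi))
    if roi:
        k=np.zeros_like(m);a,b,c,e=roi;k[b:e,a:c]=1;m=m*k
    return m
def blob(m):
    ys,xs=np.nonzero(m);return (xs.mean(),ys.mean()),len(xs),(xs.min(),ys.min(),xs.max(),ys.max())
E
python3 - <<'E'
from h import *
d=cam("top");np.set_printoptions(precision=4,suppress=True)
b=blob(mask(d,(8,120,100),(22,255,255),(330,160,372,205)));print("bronze",b,at(d,((b[2][0]+b[2][2])/2,(b[2][1]+b[2][3])/2),.015))
m=mask(d,(100,120,60),(130,255,255),(380,250,450,310));b=blob(m);print("cradle",b,[at(d,(b[2][i],b[2][j]),z) for z in (0.,) for i,j in((0,1),(2,3))])
pts=cv2.findNonZero(m);print(cv2.minAreaRect(pts))
r=mask(d,(0,150,80),(6,255,255),(170,235,220,285))|mask(d,(172,150,80),(180,255,255),(170,235,220,285));b=blob(r);print("red",b)
for z in(.141,.107,.081):print(z,at(d,(193,260),z))
s=cam("scene")
b=blob(mask(s,(8,120,100),(22,255,255),(240,250,280,290)));print("bronze scene",b,at(s,b[0],.012))
print(at(s,(431.5,275),.141))
c=cv2.resize(d["img"][220:310,160:250],None,fx=4.4,fy=4.4,interpolation=2)
c2=cv2.resize(d["img"][240:330,370:460],None,fx=4.4,fy=4.4,interpolation=2)
cv2.imwrite("pics/c.png",np.hstack([c,c2]))
E
```

```text
bronze ((np.float64(349.9328537170264), np.float64(180.81534772182255)), 417, (np.int64(337), np.int64(168), np.int64(363), np.int64(194))) [ 0.6954 -0.0813  0.015 ]
cradle ((np.float64(411.7080568720379), np.float64(280.2834123222749)), 1055, (np.int64(393), np.int64(263), np.int64(434), np.int64(297))) [array([ 0.5176, -0.1758,  0.    ]), array([ 0.4439, -0.2644,  0.    ])]
((413.5, 280.0), (34.0, 41.0), 90.0)
red ((np.float64(194.5839416058394), np.float64(260.1058394160584)), 274, (np.int64(180), np.int64(247), np.int64(204), np.int64(272)))
0.141 [0.5223 0.2223 0.141 ]
0.107 [0.5226 0.2313 0.107 ]
0.081 [0.5229 0.2383 0.081 ]
bronze scene ((np.float64(261.66021505376347), np.float64(269.64301075268816)), 465, (np.int64(249), np.int64(257), np.int64(275), np.int64(282))) [ 0.6968 -0.081   0.012 ]
[0.5212 0.2347 0.141 ]
```

View pics/c.png

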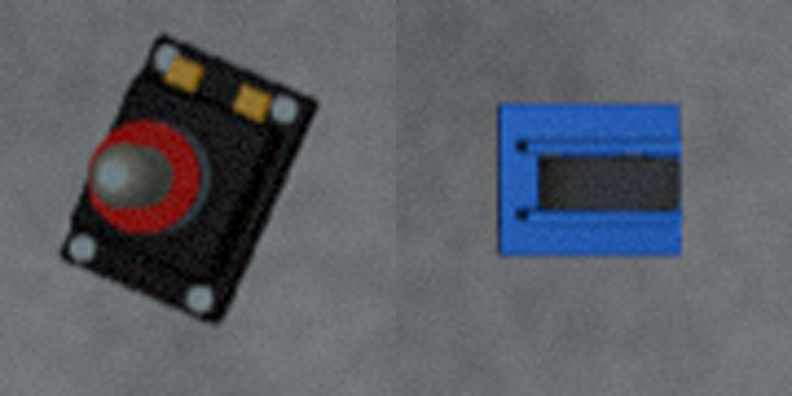

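Crops: post tip at about (186,260), red disc centre about (193,260). That puts the post axis near (0.522, 0.233) from both heights. The cradle is axis-aligned, centred at (0.481, -0.220), and its 74x89 mm matches the given size. The collar's axis is along world x.

Emit:
{"fn": "move_arm", "kwargs": {"dp": [[0.018,0.033,0],[0.018,0.033,0],[0.018,0.033,0],[0.018,0.033,0],[0.018,0.033,0],[0.018,0.033,0],[0.018,0.033,0],[0.018,0.033,0],[0.018,0.033,0],[0.018,0.033,0]], "turn": [0.1,0.1,0.1,0.1,0.1,0.1,0.1,0.1,0.1,0.1], "hand": [1,1,1,1,1,1,1,1,1,1], "grip_force": 60}}

```text
time_s: 1.03
tool_pos: [0.445, -0.2892, 0.2313]
eef_rot: [3.131, -0.256, 0.0]
force: [1.2, 0.1, -0.1]
finger_gap: 0.0854
```

Emit:
{"fn": "move_arm", "kwargs": {"dp": [[0.018,0.033,0],[0.018,0.033,0],[0,0,0],[0,0,0]], "turn": [0.1,0.07,0,0], "hand": [1,1,1,1]}}

```text
time_s: 1.37
tool_pos: [0.4812, -0.2232, 0.2312]
eef_rot: [3.142, 0.009, -0.0]
force: [-0.1, -0.3, 0.5]
finger_gap: 0.0853
```

```bash
python3 - <<'E'
from h import *
s=observe();print(s["time_s"],s["tool_pos"],s["qpos"],s["finger_gap"]);print(cv2.Rodrigues(np.array(s["eef_rot"]))[0].round(3))
d=cam("wrist");cv2.imwrite("pics/w1.png",d["img"]);print(d["K"],d["R"].round(3),-d["R"].T@d["t"])
for P in((.481,-.22,.078),(.481+.012,-.22,.078),(.481,-.22,0)):print(P,proj(d,P))
E
```

```text
1.3667 [ 0.48123937 -0.22315451  0.23119251] [-4.81050946e-01 -1.02261321e-02  1.91117775e+00 -1.63276292e-04
  1.24079050e+00 -4.86719846e-01] 0.08528422713263074
[[ 1.     0.006 -0.   ]
 [ 0.006 -1.    -0.   ]
 [-0.     0.    -1.   ]]
[[371.64829954   0.         325.93865915]
 [  0.         371.64829954 234.41279644]
 [  0.           0.           1.        ]] [[ 1.     0.005 -0.   ]
 [ 0.005 -0.945  0.327]
 [ 0.002 -0.327 -0.945]] [ 0.48021453 -0.13923522  0.37362713]
(0.481, -0.22, 0.078) [326.41483625 209.53575875]
(0.493, -0.22, 0.078) [340.96898473 209.62198794]
(0.481, -0.22, 0) [326.32713106 189.5398018 ]
```

View pics/w1.png

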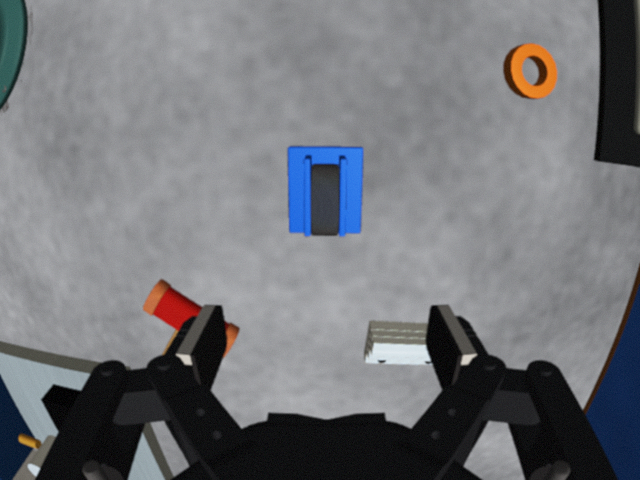

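The wrist view shows the collar spanning columns 311–340, as predicted for x = 0.481, so the estimate holds. I'll go down and grip its faces above the cheeks.

Emit:
{"fn": "move_arm", "kwargs": {"dp": [[0,0.003,-0.03],[0,0,-0.035],[0,0,-0.035],[0,0,-0.035],[0,0,-0.03],[0,0,-0.019],[0,0,0],[0,0,0]], "turn": [-0.006,0,0,0,0,0,0,0], "hand": [1,1,1,1,1,1,1,1]}}

```text
time_s: 2.08
tool_pos: [0.4789, -0.2227, 0.0462]
eef_rot: [-3.14, 0.01, 0.005]
force: [-0.4, 0.2, 0.3]
finger_gap: 0.0854
```

Emit:
{"fn": "move_arm", "kwargs": {"dp": [[0,0,0],[0,0,0],[0,0,0],[0,0,0],[0,0,0],[0,0,0],[0,0,0],[0,0,0],[0,0,0],[0,0,0]], "turn": [0,0,0,0,0,0,0,0,0,0], "hand": [-1,-1,-1,-1,-1,-1,-1,-1,-1,-1]}}

```text
time_s: 2.92
tool_pos: [0.4813, -0.2223, 0.0485]
eef_rot: [3.141, -0.006, 0.002]
force: [-0.9, 0.7, 6.3]
finger_gap: 0.0231
```

Emit:
{"fn": "move_arm", "kwargs": {"dp": [[0,0,0.01],[0,0,0.02],[0,0,0.03],[0,0,0.03],[0,0,0],[0,0,0]], "turn": [0,0,0,0,0,0], "hand": [-1,-1,-1,-1,-1,-1]}}

```text
time_s: 3.42
tool_pos: [0.4818, -0.2224, 0.139]
eef_rot: [3.14, -0.006, 0.006]
force: [0.5, 0.2, -4.5]
finger_gap: 0.0233
```

Gripped: gap 23 mm and about 4.5 N of weight. I'll carry it to the clear spot near (0.52, -0.02), stand it on edge there and topple it.

Emit:
{"fn": "move_arm", "kwargs": {"dp": [[0.005,0.025,0],[0.007,0.035,0],[0.007,0.035,0],[0.007,0.035,0],[0.007,0.035,0],[0.005,0.035,0],[0,0,-0.03],[0,0,-0.03],[0,0,-0.025],[0,0,-0.01]], "turn": [0,0,0,0,0,0,0,0,0,0], "hand": [-1,-1,-1,-1,-1,-1,-1,-1,-1,-1]}}

```text
time_s: 4.25
tool_pos: [0.5122, -0.0209, 0.0361]
eef_rot: [-3.141, 0.004, 0.02]
force: [-23.8, -1.4, 73.4]
finger_gap: 0.0234
```

Emit:
{"fn": "move_arm", "kwargs": {"dp": [[0,0,-0.002],[0,0,-0.002],[0,0,-0.001],[0,0,0],[0,0,0]], "turn": [0,0,0,0,0], "hand": [-1,-1,-1,-1,-1]}}

```text
time_s: 4.67
tool_pos: [0.5189, -0.0222, 0.0376]
eef_rot: [3.142, -0.007, 0.001]
force: [0.2, -0.8, -4.6]
finger_gap: 0.0231
```

Emit:
{"fn": "move_arm", "kwargs": {"dp": [[0,0,-0.001],[0,0,0],[0,0,-0.001],[0,0,0],[0,0,0]], "turn": [0,0,0,0,0], "hand": [-1,-1,-1,-1,-1]}}

```text
time_s: 5.08
tool_pos: [0.519, -0.0221, 0.0362]
eef_rot: [3.141, -0.006, 0.001]
force: [-2.8, 1.0, 4.5]
finger_gap: 0.0231
```

Emit:
{"fn": "move_arm", "kwargs": {"dp": [[0,0,0],[0,0,0],[0,0,0],[0,0,0],[0,0,0],[0,0,0],[0,0,0.02],[0,0,0.03],[0,0,0.03],[0,0,0]], "turn": [0,0,0,0,0,0,0,0,0,0], "hand": [-0.2,0,0.2,0.3,0.3,0.3,0.3,0.3,0.3,0.3]}}

```text
time_s: 5.92
tool_pos: [0.5233, -0.0224, 0.1216]
eef_rot: [3.141, -0.006, 0.017]
force: [1.3, -0.7, 0.8]
finger_gap: 0.0556
```

```bash
python3 - <<'E'
from h import *
s=observe();print(s["time_s"],s["tool_pos"],s["force"],s["finger_gap"])
d=cam("wrist");cv2.imwrite("pics/w2.png",d["img"])
for P in((.519,-.022,.066),(.531,-.022,.066),(.507,-.022,.066)):print(P,proj(d,P))
E
```

```text
5.9167 [ 0.52333185 -0.02238067  0.12159482] [ 1.27087749 -0.70725213  0.84658499] 0.0556468338306513
(0.519, -0.022, 0.066) [318.42126917 258.76726417]
(0.531, -0.022, 0.066) [339.17609231 258.58597409]
(0.507, -0.022, 0.066) [297.69329009 258.89792738]
```

View pics/w2.png

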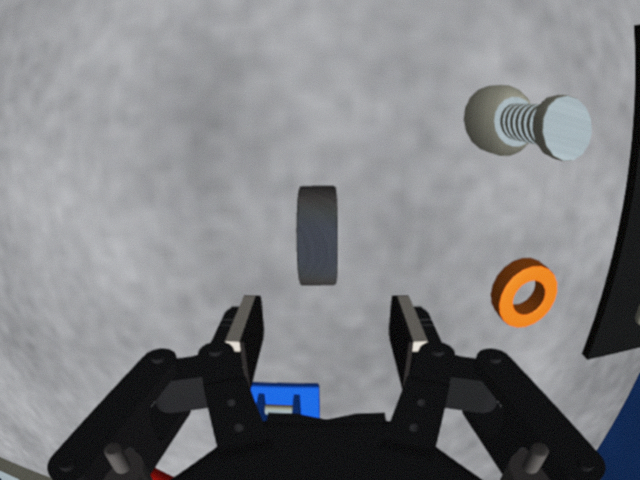

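The collar stands on edge (columns 298–338, rows 185–285), free of the fingers. I'll shut the fingers, go to its -x side and push the top over.

Emit:
{"fn": "move_arm", "kwargs": {"dp": [[-0.02,0,0],[-0.02,0,0],[-0.02,0,0],[-0.003,0,0],[0,0,0],[0,0,0],[0,0,0],[0,0,0],[0,0,-0.03],[0,0,-0.03]], "turn": [0,0,0,0,0,0,0,0,0,0], "hand": [-1,-1,-1,-1,-1,-1,-1,-1,-1,-1]}}

```text
time_s: 6.8
tool_pos: [0.4595, -0.0223, 0.057]
eef_rot: [3.141, -0.006, 0.011]
force: [0.3, -0.5, -1.0]
finger_gap: 0.0004
```

Emit:
{"fn": "move_arm", "kwargs": {"dp": [[0,0,0],[0,0,0],[0.01,0,0],[0.01,0,0],[0.006,0,0],[0.006,0,0],[0.006,0,0],[0.005,0,0],[0.005,0,0],[0,0,0]], "turn": [0,0,0,0,0,0,0,0,0,0], "hand": [-1,-1,-1,-1,-1,-1,-1,-1,-1,-1]}}

```text
time_s: 7.63
tool_pos: [0.5049, -0.022, 0.0556]
eef_rot: [3.142, -0.006, 0.002]
force: [-0.1, 0.6, 0.1]
finger_gap: 0.0004
```

```bash
python3 - <<'E'
from h import *
s=observe();print(s["time_s"],s["tool_pos"],s["force"],s["finger_gap"])
d=cam("wrist");cv2.imwrite("pics/w3.png",d["img"])
E
```

```text
7.6333 [ 0.50486685 -0.02204002  0.05556382] [-0.08547559  0.58365705  0.05348727] 0.000412095738293156
```

View pics/w3.png

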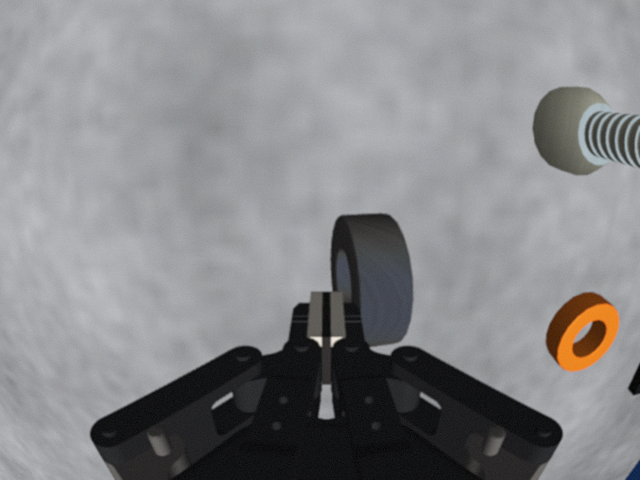

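The ring still stands at columns 332–412 with the finger just reaching it; keep pushing.

Emit:
{"fn": "move_arm", "kwargs": {"dp": [[0.006,0,0],[0.006,0,0],[0.006,0,0],[0.006,0,0],[0.006,0,0],[0,0,0],[0,0,0],[0,0,0]], "turn": [0,0,0,0,0,0,0,0], "hand": [-1,-1,-1,-1,-1,-1,-1,-1]}}

```text
time_s: 8.35
tool_pos: [0.5334, -0.0219, 0.0551]
eef_rot: [-3.142, 0.006, 0.001]
force: [-0.3, -0.4, 0.1]
finger_gap: -0.0001
```

Emit:
{"fn": "move_arm", "kwargs": {"dp": [[0.0,0,0.03],[0,0,0.035],[0.01,0,0.035],[0.02,0,0.01],[0,0,0],[0,0,0]], "turn": [0,0,0,0,0,0], "hand": [1,1,1,1,1,1]}}

```text
time_s: 8.85
tool_pos: [0.5646, -0.022, 0.1665]
eef_rot: [3.141, -0.006, 0.004]
force: [-1.2, -0.3, -1.5]
finger_gap: 0.0718
```

```bash
python3 - <<'E'
from h import *
s=observe();print(s["time_s"],s["tool_pos"],s["force"],s["finger_gap"])
d=cam("wrist");cv2.imwrite("pics/w4.png",d["img"]);np.save("d.npy",d,allow_pickle=True)
m=mask(d,(0,0,0),(180,255,85),(200,100,500,300));m=cv2.morphologyEx(m,cv2.MORPH_OPEN,np.ones((3,3),np.uint8))
n,l,st,c=cv2.connectedComponentsWithStats(m)
for i in range(1,n):
  if st[i][4]>150:print(st[i],c[i],at(d,c[i],.02))
E
```

```text
8.85 [ 0.56458446 -0.02204895  0.16652935] [-1.1767779  -0.29459949 -1.49078761] 0.07181242986621507
[401 104  14  34 180] [405.61666667 121.7       ] [0.62667066 0.05413327 0.02      ]
[ 286  170   79   80 3988] [325.24122367 209.97517553] [ 0.5638236  -0.01747072  0.02      ]
```

View pics/w4.png

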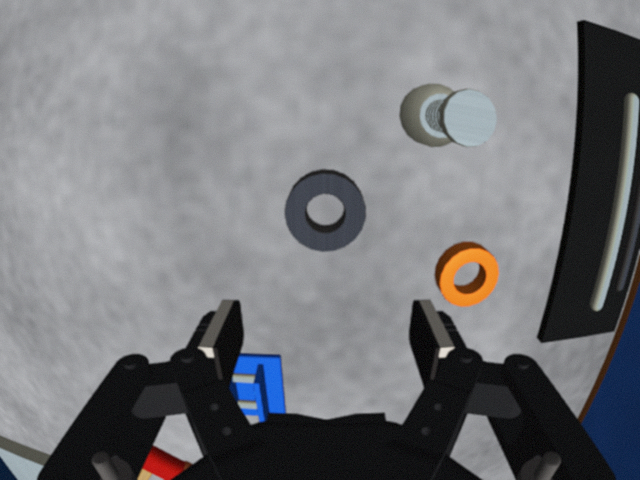

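Toppled and flat: the collar is at (326,211) and the bronze at (468,274). I'll fit both centres with the silhouette model.

```bash
cat >> h.py <<'E'
from scipy.optimize import least_squares
def fitring(d,m,R,z0,z1,g):
    c=max(cv2.findContours(m,0,1)[0],key=cv2.contourArea)
    hull=cv2.convexHull(c)
    bb=np.array([hull[:,0].min(0),hull[:,0].max(0)+1]).ravel()-.5
    a=np.linspace(0,2*np.pi,120)
    def f(p):
        q=np.array([proj(d,(p[0]+R*np.cos(t),p[1]+R*np.sin(t),z)) for z in(z0,z1) for t in a])
        return np.r_[q.min(0),q.max(0)]-bb
    r=least_squares(f,g,x_scale=.01,diff_step=1e-4);return r.x,r.fun
E
python3 - <<'E'
from h import *
d=np.load("d.npy",allow_pickle=True).item()
m=mask(d,(0,0,0),(180,255,95),(260,150,395,280))
print(fitring(d,m,.033,0,.024,(.564,-.017)))
m=mask(d,(5,120,60),(22,255,255),(420,220,520,320))
print(fitring(d,m,.030,0,.020,(.69,-.08)))
E
```

```text
(array([ 0.56362564, -0.01896091]), array([-0.76957255, -1.02414251,  0.76871307,  1.12435275]))
(array([ 0.69637662, -0.08215177]), array([-1.30277829, -0.7967152 ,  1.45400388,  1.00544447]))
```

Emit:
{"fn": "move_arm", "kwargs": {"dp": [[-0.001,0.003,-0.03],[0,0,-0.035],[0,0,-0.035],[0,0,-0.03],[0,0,-0.02],[0,0,-0.01],[0,0,-0.006],[0,0,-0.003],[0,0,0],[0,0,0]], "turn": [0,0,0,0,0,0,0,0,0,0], "hand": [1,1,1,1,1,1,1,1,1,1], "grip_force": 100}}

```text
time_s: 9.73
tool_pos: [0.5636, -0.0191, -0.0025]
eef_rot: [3.141, -0.006, 0.003]
force: [-0.8, -0.2, 0.7]
finger_gap: 0.0854
```

Emit:
{"fn": "move_arm", "kwargs": {"dp": [[0,0,0],[0,0,0],[0,0,0],[0,0,0],[0,0,0],[0,0,0],[0,0,0]], "turn": [0,0,0,0,0,0,0], "hand": [-1,-1,-1,-1,-1,-1,-1]}}

```text
time_s: 10.32
tool_pos: [0.5647, -0.0191, -0.0015]
eef_rot: [3.141, -0.006, 0.006]
force: [-1.1, 0.3, 6.2]
finger_gap: 0.0626
```

Emit:
{"fn": "move_arm", "kwargs": {"dp": [[0,0,0.005],[0,0,0.015],[0,0,0.03],[0,0,0.03],[0,0,0],[0,0,0]], "turn": [0,0,0,0,0,0], "hand": [-1,-1,-1,-1,-1,-1]}}

```text
time_s: 10.82
tool_pos: [0.5641, -0.0191, 0.0781]
eef_rot: [3.141, -0.006, 0.007]
force: [-0.6, -0.2, -4.1]
finger_gap: 0.0623
```

```bash
python3 - <<'E'
from h import *
s=observe();print(s["time_s"],s["tool_pos"],s["force"],s["wrist_torque"],s["finger_gap"])
d=cam("wrist");cv2.imwrite("pics/w5.png",d["img"][150:450,120:520]);np.save("d5.npy",d,allow_pickle=True)
p=s["tool_pos"];print([proj(d,(p[0],p[1],p[2]+.002+z)) for z in (0,.024)])
E
```

```text
10.8167 [ 0.56405069 -0.01907036  0.07814459] [-0.61250744 -0.15904988 -4.09204101] [-0.01430236 -0.00139509 -0.01033153] 0.0623485227085398
[array([327.35364819, 310.5553423 ]), array([327.83486743, 342.47996931])]
```

View pics/w5.png

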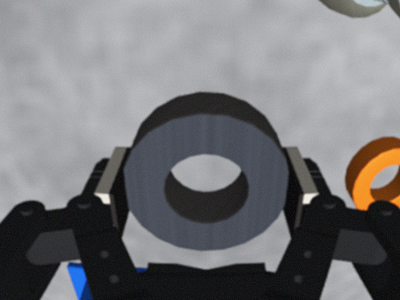

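Held level, with the bore centre at about full-frame (327,336). I'll rise and stop short of the post to look at it with the wrist camera.

Emit:
{"fn": "move_arm", "kwargs": {"dp": [[0,0,0.03],[0,0,0.04],[0,0,0.04],[-0.007,0.025,0.012],[-0.007,0.03,0],[-0.007,0.03,0],[-0.007,0.03,0],[-0.007,0.025,0],[-0.007,0.02,0],[0,0,0]], "turn": [0,0,0,0,0,0,0,0,0,0], "hand": [-1,-1,-1,-1,-1,-1,-1,-1,-1,-1]}}

```text
time_s: 11.7
tool_pos: [0.517, 0.1441, 0.1949]
eef_rot: [-3.141, 0.002, 0.011]
force: [-0.3, -0.3, -4.2]
finger_gap: 0.0625
```

Emit:
{"fn": "move_arm", "kwargs": {"dp": [[0,0,0],[0,0,0],[0,0,0]], "turn": [0,0,0], "hand": [-1,-1,-1]}}

```text
time_s: 11.95
tool_pos: [0.52, 0.1401, 0.1968]
eef_rot: [3.141, -0.007, -0.004]
force: [0.3, -0.2, -4.3]
finger_gap: 0.0625
```

```bash
python3 - <<'E'
from h import *
s=observe();print(s["time_s"],s["tool_pos"],s["force"],s["wrist_torque"],s["finger_gap"])
d=cam("wrist");cv2.imwrite("pics/w6.png",d["img"]);np.save("d6.npy",d,allow_pickle=True)
for z in(.141,.129,.107,.101):print(z,proj(d,(.522,.233,z)))
hsv=lambda lo,hi:mask(d,lo,hi,(150,0,520,330))
m=hsv((0,140,60),(6,255,255))|hsv((172,140,60),(180,255,255));print(blob(m))
for z in(.101,.095,.090):print(fitring(d,m,.025,z,z+.006,(.522,.233)))
E
```

```text
11.95 [0.51999031 0.14012595 0.19684364] [ 0.2507039  -0.18948716 -4.33851056] [0.0376265  0.04555306 0.07154622] 0.06252965019772691
0.141 [330.22301477  93.50860476]
0.129 [330.02558682  94.45290889]
0.107 [329.71676688  95.93109913]
0.101 [329.64246866  96.28693269]
((np.float64(329.90678260869566), np.float64(93.50504347826087)), 2875, (np.int64(292), np.int64(53), np.int64(370), np.int64(129)))
(array([0.52282874, 0.23622535]), array([-1.30267879, -1.25318687,  1.31052663,  1.24801522]))
(array([0.52289415, 0.23652846]), array([-0.28539185, -0.25710563,  0.28705003,  0.25637217]))
(array([0.52294877, 0.23678124]), array([ 0.5245229 ,  0.53574194, -0.52756861, -0.53310232]))
```

View pics/w6.png

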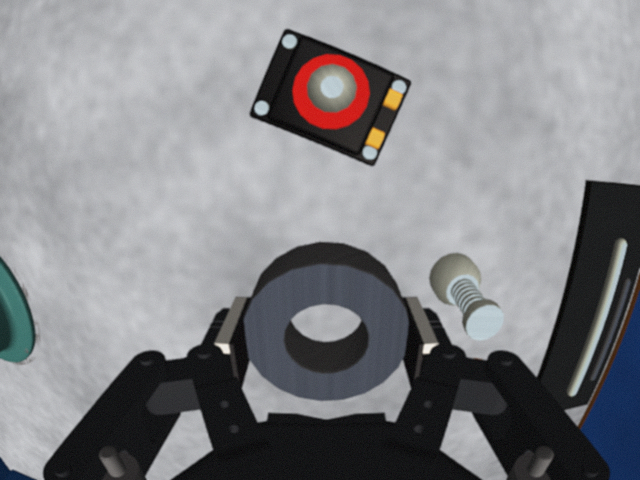

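Post tip is at (332,87) and red disc centre at (331,91); the held collar's top face spans rows 264–400 and its bore rows 303–373. I'll compute the collar-to-post offset in the same camera.

```bash
python3 - <<'E'
from h import *
d=np.load("d6.npy",allow_pickle=True).item()
print("tip",at(d,(332,87),.141))
p=np.array([.52,.1401,.1968]);a=np.linspace(0,6.283,200)
obs=np.array([244,264,408,400,284,303,368,373.])
def f(q):
    o=[]
    for R in(.033,.016):
        c=np.array([proj(d,(q[0]+R*np.cos(t),q[1]+R*np.sin(t),q[2])) for t in a]);o+=[c.min(0),c.max(0)]
    return np.concatenate(o)-obs
r=least_squares(f,p+[0,0,.026],x_scale=.01,diff_step=1e-4);print(r.x,r.x-p,r.fun.round(1))
E
```

```text
tip [0.52293999 0.23647951 0.141     ]
[0.51946539 0.13852391 0.21908113] [-0.00053461 -0.00157609  0.02228113] [-1.4 -0.4  1.4 -0.3  1.2  2.4 -1.3 -1.9]
```

Emit:
{"fn": "move_arm", "kwargs": {"dp": [[0.003,0.018,0],[0,0.025,0],[0,0.025,0],[0,0.02,0],[0,0.01,0],[0,0,-0.01],[0,0,-0.015],[0,0,-0.015],[0,0,0],[0,0,0]], "turn": [0,0,0,0,0,0,0,0,0,0], "hand": [-1,-1,-1,-1,-1,-1,-1,-1,-1,-1]}}

```text
time_s: 12.83
tool_pos: [0.5224, 0.2371, 0.1563]
eef_rot: [3.139, -0.008, -0.006]
force: [0.5, 0.2, -3.8]
finger_gap: 0.0623
```

Emit:
{"fn": "move_arm", "kwargs": {"dp": [[0,0,-0.003],[0,0,-0.003],[0,0,-0.003],[0,0,-0.003],[0,0,-0.003],[0,0,-0.003],[0,0,0]], "turn": [0,0,0,0,0,0,0], "hand": [-1,-1,-1,-1,-1,-1,-1]}}

```text
time_s: 13.42
tool_pos: [0.523, 0.2389, 0.1395]
eef_rot: [3.141, -0.006, -0.002]
force: [0.0, 0.1, -4.2]
finger_gap: 0.0624
```

Emit:
{"fn": "move_arm", "kwargs": {"dp": [[0,-0.001,-0.002],[0,0,-0.002],[0,0,-0.002],[0,0,-0.002],[0,0,-0.002],[0,0,-0.002],[0,0,-0.002],[0,0,0]], "turn": [0,0,0,0,0,0,0,0], "hand": [-1,-1,-1,-1,-1,-1,-1,-1]}}

```text
time_s: 14.08
tool_pos: [0.5232, 0.2379, 0.1256]
eef_rot: [3.141, -0.006, -0.001]
force: [-0.8, 0.6, -4.6]
finger_gap: 0.0625
```

```bash
python3 - <<'E'
from h import *
s=observe();print(s["time_s"],s["tool_pos"],s["force"],s["wrist_torque"],s["finger_gap"])
d=cam("wrist");cv2.imwrite("pics/w7.png",d["img"][220:420,200:460]);np.save("d7.npy",d,allow_pickle=True)
E
```

```text
14.0833 [0.52321506 0.23786859 0.12564716] [-0.82077665  0.584281   -4.64012829] [ 0.04140174  0.08765084 -0.00932424] 0.062452731526136104
```

View pics/w7.png

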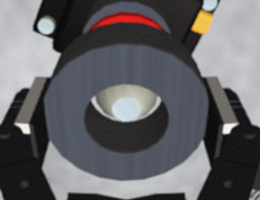

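The post tip shows through the bore, nearly centred at crop (126,107) with the bore centre at (126,115), and there is no side force. Continuing down.

Emit:
{"fn": "move_arm", "kwargs": {"dp": [[0,0,-0.002],[0,0,-0.002],[0,0,-0.002],[0,0,-0.002],[0,0,-0.002],[0,0,-0.002],[0,0,-0.002],[0,0,-0.002],[0,0,0],[0,0,0]], "turn": [0,0,0,0,0,0,0,0,0,0], "hand": [-1,-1,-1,-1,-1,-1,-1,-1,-1,-1]}}

```text
time_s: 14.97
tool_pos: [0.5234, 0.238, 0.1101]
eef_rot: [3.141, -0.006, -0.001]
force: [0.3, 0.2, -4.0]
finger_gap: 0.0623
```

Emit:
{"fn": "move_arm", "kwargs": {"dp": [[0,0,-0.001],[0,0,-0.001],[0,0,-0.001],[0,0,-0.001],[0,0,-0.001],[0,0,-0.001],[0,0,-0.001],[0,0,-0.001],[0,0,-0.001],[0,0,0]], "turn": [0,0,0,0,0,0,0,0,0,0], "hand": [-1,-1,-1,-1,-1,-1,-1,-1,-1,-1]}}

```text
time_s: 15.8
tool_pos: [0.5234, 0.238, 0.101]
eef_rot: [3.141, -0.006, -0.001]
force: [0.7, 0.2, -4.4]
finger_gap: 0.0623
```

Emit:
{"fn": "move_arm", "kwargs": {"dp": [[0,0,-0.001],[0,0,-0.001],[0,0,-0.001],[0,0,-0.001],[0,0,-0.001],[0,0,-0.001],[0,0,0]], "turn": [0,0,0,0,0,0,0], "hand": [-1,-1,-1,-1,-1,-1,-1]}}

```text
time_s: 16.38
tool_pos: [0.5234, 0.238, 0.095]
eef_rot: [3.141, -0.006, -0.001]
force: [-0.3, 0.1, -5.0]
finger_gap: 0.0622
```

Emit:
{"fn": "move_arm", "kwargs": {"dp": [[0,0,-0.001],[0,0,-0.001],[0,0,-0.001],[0,0,-0.001],[0,0,0]], "turn": [0,0,0,0,0], "hand": [-1,-1,-1,-1,-1]}}

```text
time_s: 16.8
tool_pos: [0.5238, 0.2381, 0.0932]
eef_rot: [-3.142, 0.006, -0.0]
force: [-4.4, -3.1, 6.9]
finger_gap: 0.0625
```

Contact with the red disc, at about 11 N net. Pressing in small steps.

Emit:
{"fn": "move_arm", "kwargs": {"dp": [[0,0,-0.001],[0,0,-0.001],[0,0,-0.001],[0,0,-0.001],[0,0,0]], "turn": [0,0,0,0,0], "hand": [-1,-1,-1,-1,-1]}}

```text
time_s: 17.22
tool_pos: [0.5238, 0.2382, 0.0894]
eef_rot: [-3.141, 0.006, -0.001]
force: [-4.5, -3.1, 7.3]
finger_gap: 0.062
```

Emit:
{"fn": "move_arm", "kwargs": {"dp": [[0,0,-0.001],[0,0,-0.001],[0,0,-0.001],[0,0,0]], "turn": [0,0,0,0], "hand": [-1,-1,-1,-1]}}

```text
time_s: 17.55
tool_pos: [0.5238, 0.2381, 0.0864]
eef_rot: [-3.141, 0.006, -0.001]
force: [-5.0, -1.5, 8.3]
finger_gap: 0.0622
```

Emit:
{"fn": "move_arm", "kwargs": {"dp": [[0,0,-0.001],[0,0,-0.001],[0,0,0]], "turn": [0,0,0], "hand": [-1,-1,-1]}}

```text
time_s: 17.8
tool_pos: [0.5238, 0.2381, 0.0844]
eef_rot: [-3.141, 0.006, -0.001]
force: [-5.6, -2.2, 8.6]
finger_gap: 0.0621
```

Emit:
{"fn": "move_arm", "kwargs": {"dp": [[0,0,-0.001],[0,0,-0.001],[0,0,0]], "turn": [0,0,0], "hand": [-1,-1,-1]}}

```text
time_s: 18.05
tool_pos: [0.5238, 0.2381, 0.0824]
eef_rot: [-3.141, 0.006, -0.001]
force: [-5.0, -2.5, 8.3]
finger_gap: 0.0624
```

Emit:
{"fn": "move_arm", "kwargs": {"dp": [[0,0,-0.001],[0,0,0]], "turn": [0,0], "hand": [-1,-1]}}

```text
time_s: 18.22
tool_pos: [0.5238, 0.2381, 0.0814]
eef_rot: [-3.142, 0.006, -0.001]
force: [-5.8, -3.0, 7.7]
finger_gap: 0.0622
```

Emit:
{"fn": "move_arm", "kwargs": {"dp": [[0,0,-0.001],[0,0,-0.001],[0,0,0]], "turn": [0,0,0], "hand": [-1,-1,-1]}}

```text
time_s: 18.47
tool_pos: [0.5238, 0.2381, 0.0795]
eef_rot: [-3.141, 0.006, -0.001]
force: [-6.3, -3.0, 9.0]
finger_gap: 0.0626
```

Emit:
{"fn": "move_arm", "kwargs": {"dp": [[0,0,-0.001],[0,0,0]], "turn": [0,0], "hand": [-1,-1]}}

```text
time_s: 18.63
tool_pos: [0.5238, 0.2381, 0.0794]
eef_rot: [3.142, -0.006, 0.0]
force: [-7.2, -3.4, 14.4]
finger_gap: 0.0625
```

Stalled at TCP 0.0794 with the force rising. That equals the grasp offset (+0.0015) plus 0.081, so it is home. One firm push to confirm.

Emit:
{"fn": "move_arm", "kwargs": {"dp": [[0,0,-0.001],[0,0,0],[0,0,-0.001],[0,0,0],[0,0,0]], "turn": [0,0,0,0,0], "hand": [-1,-1,-1,-1,-1]}}

```text
time_s: 19.05
tool_pos: [0.5239, 0.2381, 0.0793]
eef_rot: [3.142, -0.006, 0.0]
force: [-12.9, -5.0, 24.6]
finger_gap: 0.0621
```

Home: the position holds while the force climbs to 25 N. Relieve, release, rise.

Emit:
{"fn": "move_arm", "kwargs": {"dp": [[0,0,0.002],[0,0,0.001],[0,0,0],[0,0,0],[0,0,0],[0,0,0],[0,0,0]], "turn": [0,0,0,0,0,0,0], "hand": [-1,-1,1,1,1,1,1]}}

```text
time_s: 19.63
tool_pos: [0.5236, 0.238, 0.0769]
eef_rot: [3.141, -0.006, -0.0]
force: [0.0, 0.3, -0.4]
finger_gap: 0.0857
```

Emit:
{"fn": "move_arm", "kwargs": {"dp": [[0,0,0.01],[0,0,0.025],[0,0,0.035],[0,0,0.035],[0,0,0.02],[0,0,0],[0,0,0]], "turn": [0,0,0,0,0,0,0], "hand": [1,1,1,1,1,1,1]}}

```text
time_s: 20.22
tool_pos: [0.525, 0.2386, 0.205]
eef_rot: [-3.14, 0.006, -0.007]
force: [0.8, 0.9, 0.5]
finger_gap: 0.0851
```

```bash
python3 - <<'E'
from h import *
s=observe();print(s["time_s"],s["tool_pos"],s["force"],s["finger_gap"])
d=cam("wrist");t=cam("top");np.save("d8.npy",d,allow_pickle=True)
A=cv2.resize(d["img"][200:440,170:490],(640,480));B=cv2.resize(t["img"][215:305,150:240],(480,480),interpolation=2)
cv2.imwrite("pics/w8.png",cv2.resize(np.hstack([A,B]),(800,343)))
for z in(.105,.081):print(proj(d,(.523,.237,z)),proj(t,(.523,.235,z)))
E
```

```text
20.2167 [0.5249867  0.23860711 0.20501686] [0.78548101 0.92379493 0.53045436] 0.08512446184847423
[323.2663909  236.69802849] [191.38091031 259.80934669]
[323.33532536 226.13259224] [194.63641041 259.93241601]
```

View pics/w8.png

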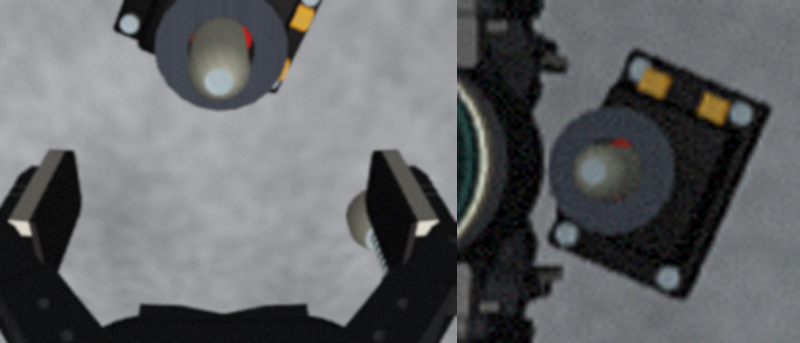

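The wrist and top views show the collar down on the post, the red disc only visible through the bore, and nothing stuck to the fingers. On to the bronze ring.

Emit:
{"fn": "move_arm", "kwargs": {"dp": [[0.017,-0.032,0],[0.017,-0.032,0],[0.017,-0.032,0],[0.017,-0.032,0],[0.017,-0.032,0],[0.017,-0.032,0],[0.017,-0.032,0],[0.017,-0.032,0],[0.017,-0.032,0],[0.017,-0.032,0]], "turn": [0,0,0,0,0,0,0,0,0,0], "hand": [1,1,1,1,1,1,1,1,1,1]}}

```text
time_s: 21.15
tool_pos: [0.6927, -0.0835, 0.1993]
eef_rot: [-3.141, 0.007, 0.007]
force: [0.5, 0.1, 0.9]
finger_gap: 0.085
```

Emit:
{"fn": "move_arm", "kwargs": {"dp": [[0,0,-0.02],[0,0,-0.02],[0,0,0],[0,0,0]], "turn": [0,0,0,0], "hand": [1,1,1,1]}}

```text
time_s: 21.48
tool_pos: [0.6909, -0.0817, 0.1581]
eef_rot: [-3.14, 0.007, 0.012]
force: [0.2, -0.6, -0.3]
finger_gap: 0.0855
```

```bash
python3 - <<'E'
from h import *
s=observe();print(s["time_s"],s["tool_pos"],s["force"],s["finger_gap"])
d=cam("wrist")
m=mask(d,(5,120,60),(22,255,255),(200,100,450,300));print(blob(m))
print(fitring(d,m,.030,0,.020,(.696,-.082)))
E
```

```text
21.4833 [ 0.69087299 -0.08170837  0.15810598] [ 0.17499519 -0.59896638 -0.34210935] 0.08552701164797859
((np.float64(333.58853238265004), np.float64(215.60814022578728)), 3366, (np.int64(297), np.int64(178), np.int64(370), np.int64(252)))
(array([ 0.695236  , -0.08155264]), array([-0.95916133, -1.12175125,  0.96420628,  1.24560964]))
```

Emit:
{"fn": "move_arm", "kwargs": {"dp": [[0.002,-0.001,-0.03],[0,0,-0.035],[0,0,-0.035],[0,0,-0.025],[0,0,-0.018],[0,0,-0.01],[0,0,-0.005],[0,0,0],[0,0,0]], "turn": [0,0,0,0,0,0,0,0,0], "hand": [1,1,1,1,1,1,1,1,1], "grip_force": 80}}

```text
time_s: 22.28
tool_pos: [0.697, -0.0829, 0.0061]
eef_rot: [3.141, -0.006, 0.004]
force: [0.7, -0.1, 0.4]
finger_gap: 0.0855
```

Emit:
{"fn": "move_arm", "kwargs": {"dp": [[0,0,0],[0,0,0]], "turn": [0,0], "hand": [1,1]}}

```text
time_s: 22.45
tool_pos: [0.6972, -0.0832, 0.0065]
eef_rot: [3.141, -0.006, 0.005]
force: [0.5, 0.1, 0.5]
finger_gap: 0.0854
```

Emit:
{"fn": "move_arm", "kwargs": {"dp": [[-0.0015,0.001,-0.004],[0,0,-0.003],[0,0,0],[0,0,0],[0,0,0],[0,0,0],[0,0,0],[0,0,0],[0,0,0],[0,0,0]], "turn": [0,0,0,0,0,0,0,0,0,0], "hand": [1,1,1,-1,-1,-1,-1,-1,-1,-1]}}

```text
time_s: 23.28
tool_pos: [0.695, -0.0821, -0.0017]
eef_rot: [3.141, -0.006, 0.003]
force: [-0.9, 1.0, 5.3]
finger_gap: 0.0572
```

Emit:
{"fn": "move_arm", "kwargs": {"dp": [[0,0,0.005],[0,0,0.02],[0,0,0.035],[0,0,0.04],[0,0,0.04],[0,0,0.04],[0,0,0.02],[0,0,0],[0,0,0]], "turn": [0,0,0,0,0,0,0,0,0], "hand": [-1,-1,-1,-1,-1,-1,-1,-1,-1]}}

```text
time_s: 24.03
tool_pos: [0.6942, -0.082, 0.1976]
eef_rot: [3.141, -0.006, 0.002]
force: [-1.3, -0.0, -4.1]
finger_gap: 0.0573
```

Emit:
{"fn": "move_arm", "kwargs": {"dp": [[-0.0214,0.0278,0],[-0.0214,0.0278,0],[-0.0214,0.0278,0],[-0.0214,0.0278,0],[-0.0214,0.0278,0],[-0.0214,0.0278,0],[-0.0214,0.0278,0],[-0.0214,0.0278,0],[0,0,0],[0,0,0]], "turn": [0,0,0,0,0,0,0,0,0,0], "hand": [-1,-1,-1,-1,-1,-1,-1,-1,-1,-1]}}

```text
time_s: 24.87
tool_pos: [0.519, 0.1412, 0.1929]
eef_rot: [3.14, -0.001, -0.012]
force: [-0.1, -1.0, -3.1]
finger_gap: 0.0571
```

Emit:
{"fn": "move_arm", "kwargs": {"dp": [[0,0,0],[0,0,0]], "turn": [0,0], "hand": [-1,-1]}}

```text
time_s: 25.03
tool_pos: [0.5222, 0.1395, 0.1952]
eef_rot: [3.14, -0.007, -0.005]
force: [0.4, -0.3, -2.9]
finger_gap: 0.0571
```

```bash
python3 - <<'E'
from h import *
s=observe();p=np.array(s["tool_pos"]);print(s["time_s"],p,s["force"],s["finger_gap"])
d=cam("wrist")
m=mask(d,(5,120,40),(22,255,255),(200,200,460,420));print(blob(m))
for o in(.0017,-.001):
  x,r=fitring(d,m,.030,p[2]+o,p[2]+o+.020,p[:2]);print(x,x-p[:2],r)
# post tip: bright flat end inside search window
g=cv2.cvtColor(d["img"],cv2.COLOR_BGR2GRAY);u=proj(d,(.523,.2365,.141));print(u)
x0,y0=int(u[0]),int(u[1]);w=g[y0-20:y0+20,x0-20:x0+20];mm=(w>170).astype(np.uint8)
b=blob(mm);uv=(b[0][0]+x0-20,b[0][1]+y0-20);print(b,uv,at(d,uv,.141))
cv2.imwrite("pics/w9.png",d["img"])
E
```

```text
25.0333 [0.52223379 0.13954166 0.1951686 ] [ 0.36310354 -0.34264376 -2.94599204] 0.05709818561391186
((np.float64(325.9802035802036), np.float64(318.65707265707266)), 14245, (np.int64(251), np.int64(248), np.int64(401), np.int64(387)))
[0.52171604 0.14000036] [-0.00051775  0.0004587 ] [-0.69986989 -2.1387076   0.69124909  3.2326496 ]
[0.52170483 0.13856347] [-0.00052896 -0.00097819] [ 0.84111684 -1.21681728 -0.83836462  1.45928187]
[327.9252476   85.66079848]
((np.float64(20.70909090909091), np.float64(19.893506493506493)), 385, (np.int64(10), np.int64(9), np.int64(32), np.int64(30))) (np.float64(327.7090909090909), np.float64(84.8935064935065)) [0.52289044 0.23690796 0.141     ]
```

Emit:
{"fn": "move_arm", "kwargs": {"dp": [[0.001,0.018,0],[0,0.025,0],[0,0.025,0],[0,0.02,0],[0,0.0095,0],[0,0,-0.01],[0,0,-0.015],[0,0,-0.01],[0,0,0],[0,0,0]], "turn": [0,0,0,0,0,0,0,0,0,0], "hand": [-1,-1,-1,-1,-1,-1,-1,-1,-1,-1]}}

```text
time_s: 25.92
tool_pos: [0.523, 0.2364, 0.1606]
eef_rot: [3.14, -0.008, -0.005]
force: [0.2, 0.4, -2.9]
finger_gap: 0.0573
```

Emit:
{"fn": "move_arm", "kwargs": {"dp": [[0,0,-0.003],[0,0,-0.003],[0,0,-0.003],[0,0,-0.003],[0,0,-0.002],[0,0,0],[0,0,0]], "turn": [0,0,0,0,0,0,0], "hand": [-1,-1,-1,-1,-1,-1,-1]}}

```text
time_s: 26.5
tool_pos: [0.5238, 0.2379, 0.1481]
eef_rot: [3.141, -0.006, -0.0]
force: [0.2, 0.1, -3.1]
finger_gap: 0.0573
```

Emit:
{"fn": "move_arm", "kwargs": {"dp": [[-0.001,-0.0005,-0.002],[0,0,-0.003],[0,0,-0.003],[0,0,-0.003],[0,0,-0.003],[0,0,-0.003],[0,0,-0.003],[0,0,0],[0,0,0]], "turn": [0,0,0,0,0,0,0,0,0], "hand": [-1,-1,-1,-1,-1,-1,-1,-1,-1]}}

```text
time_s: 27.25
tool_pos: [0.5227, 0.2373, 0.1279]
eef_rot: [3.141, -0.006, -0.001]
force: [0.4, -0.2, -2.7]
finger_gap: 0.0574
```

Emit:
{"fn": "move_arm", "kwargs": {"dp": [[0,0,-0.002],[0,0,-0.003],[0,0,-0.003],[0,0,-0.002],[0,0,-0.002],[0,0,-0.002],[0,0,-0.002],[0,0,0],[0,0,0]], "turn": [0,0,0,0,0,0,0,0,0], "hand": [-1,-1,-1,-1,-1,-1,-1,-1,-1]}}

```text
time_s: 28.0
tool_pos: [0.5228, 0.2374, 0.1121]
eef_rot: [3.141, -0.006, -0.001]
force: [0.1, 0.2, -2.6]
finger_gap: 0.0574
```

Emit:
{"fn": "move_arm", "kwargs": {"dp": [[0,0,-0.002],[0,0,-0.002],[0,0,-0.002],[0,0,-0.001],[0,0,-0.001],[0,0,0],[0,0,0]], "turn": [0,0,0,0,0,0,0], "hand": [-1,-1,-1,-1,-1,-1,-1]}}

```text
time_s: 28.58
tool_pos: [0.5228, 0.2374, 0.1042]
eef_rot: [3.141, -0.006, -0.0]
force: [-0.1, -0.7, -3.6]
finger_gap: 0.0575
```

Emit:
{"fn": "move_arm", "kwargs": {"dp": [[0,0,-0.001],[0,0,0],[0,0,0]], "turn": [0,0,0], "hand": [-1,-1,-1]}}

```text
time_s: 28.83
tool_pos: [0.5229, 0.2375, 0.1033]
eef_rot: [-3.142, 0.006, -0.0]
force: [-0.8, 0.4, -3.4]
finger_gap: 0.0574
```

Emit:
{"fn": "move_arm", "kwargs": {"dp": [[0,0,-0.001],[0,0,0],[0,0,-0.001],[0,0,0],[0,0,0]], "turn": [0,0,0,0,0], "hand": [-1,-1,-1,-1,-1]}}

```text
time_s: 29.25
tool_pos: [0.5231, 0.2375, 0.1032]
eef_rot: [-3.141, 0.006, -0.001]
force: [-4.7, -2.4, 8.7]
finger_gap: 0.0573
```

Seated at TCP 0.1032, against 0.1033 expected. Release and retreat.

Emit:
{"fn": "move_arm", "kwargs": {"dp": [[0,0,0.001],[0,0,0],[0,0,0],[0,0,0],[0,0,0],[0,0,0],[0,0,0]], "turn": [0,0,0,0,0,0,0], "hand": [-1,1,1,1,1,1,1]}}

```text
time_s: 29.83
tool_pos: [0.5229, 0.2375, 0.1022]
eef_rot: [-3.142, 0.006, 0.0]
force: [-0.8, -0.1, -0.6]
finger_gap: 0.0853
```

Emit:
{"fn": "move_arm", "kwargs": {"dp": [[0,0,0.01],[0,0,0.025],[0,0,0.035],[0,0,0.035],[0,-0.03,0.01],[0,-0.04,0],[0,-0.03,0],[0,0,0],[0,0,0],[0,0,0]], "turn": [0,0,0,0,0,0,0,0,0,0], "hand": [1,1,1,1,1,1,1,1,1,1]}}

```text
time_s: 30.67
tool_pos: [0.5231, 0.1376, 0.2178]
eef_rot: [-3.141, 0.008, -0.001]
force: [-0.8, 1.1, 0.3]
finger_gap: 0.0853
```

```bash
python3 - <<'E'
from h import *
s=observe();print(s["time_s"],s["tool_pos"],s["force"],s["finger_gap"])
d=cam("wrist");t=cam("scene");
A=cv2.resize(d["img"][20:180,240:420],(450,400));B=cv2.resize(t["img"][250:350,380:480],(400,400),interpolation=2)
cv2.imwrite("pics/w10.png",cv2.resize(np.hstack([A,B]),(790,372)))
m=mask(d,(5,120,40),(22,255,255),(240,20,420,180));k=cv2.connectedComponentsWithStats(m);i=1+np.argmax(k[2][1:,4]);m=(k[1]==i).astype(np.uint8)*255
for z in(.105,.11,.1):print(z,fitring(d,m,.030,z,z+.02,(.523,.2366)))
E
```

```text
30.6667 [0.52305813 0.13763372 0.21784456] [-0.78505501  1.14224977  0.25338023] 0.08534376579299238
0.105 (array([0.52248788, 0.23803151]), array([ 0.20347425, -0.39663424, -0.20368223,  0.37950988]))
0.11 (array([0.52249369, 0.23769635]), array([-0.8342532 , -1.41223373,  0.83244242,  1.37653289]))
0.1 (array([0.52248205, 0.23836716]), array([ 1.19865763,  0.57700746, -1.19740066, -0.57707868]))
```

View pics/w10.png

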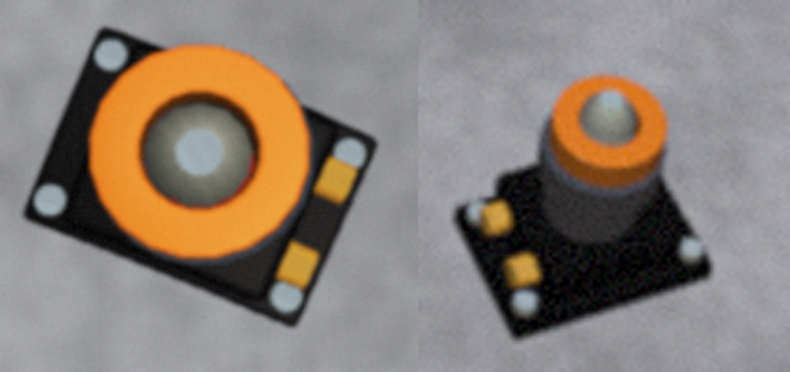

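The bronze ring sits flat on the collar, around the post. The silhouette fit is best at a 0.105 m underside, within about 1.5 mm of the axis, and the gripper is clear. Handing in.

```bash
python3 -c "
from bench import manip
print(manip.hand_in())"
```

```text
the job is handed in; nothing more can be done
None
```

The job is done and handed in at about 31 s of the 72 s allowed; the hand-in gave no verdict.

- **Collar laid flat:** I took it from the cradle by its faces, stood it on edge on the table, let go and pushed it over. The wrist image showed it lying flat.
- **Collar home:** I gripped it across the rim, threaded it on the post and pressed the red disc down. It stopped at a tool height of 0.0793 m, about 0.2 mm from the height expected for fully home. The highest force I read there was 25 N upward plus about 14 N sideways (limit 70 N).
- **Bronze ring:** I threaded it down onto the collar with a light press, 9 N read at the tool. It stopped at 0.1032 m against 0.1033 m expected, and I released it.
- **Last checks:** The final images show both rings level on the post with no visible gap. The bronze fit was best at an underside of 0.105 m, about 1.5 mm from the post axis. The gripper is clear and the force reading is near zero.

**Readings that disagreed or were not checked:**
- There was a brief 73 N force when I set the collar down on the table. It was not on the clamp and was below the 120 N wrist limit.
- The closed-finger opening read about 3 mm less than each ring's diameter.
- I did not measure the jack screw and step jaws again at the end. No planned path went near them.

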